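# Load port plugs into the feed tube

### The arm

A 7-joint arm with a two-finger parallel gripper is mounted at the origin on the work surface. World frame = base frame: x ahead of the robot, y to its left, z up, the work surface at z = 0. Lengths are in mm, angles in rad, forces in N, time in s.
With the tool pointing down it reaches from about 400 to 875 mm from the base axis. Payload 4.4 kg.
Tool frame: the origin (TCP) lies at the very end of the fingers, on their centre line; the grasp point (between the pads) lies 19 mm behind it; z points along the fingers, y is the direction in which the jaws open and shut (so a half turn about z gives the same grasp; the last joint's range is limited). The gripper opens to 85 mm and grips with 20 to 120 N. Pads are 22 mm wide; open, the fingers measure 114 mm over their backs; the gripper's body (76 mm by 85 mm) begins 54 mm behind the grasp point. The pads swing forward as they close: fully open they stand 13 mm farther back than shut.
Start: joints at [-1.307, 0.628, 0.038, 1.517, -0.027, 0.996, -0.02], TCP at [210.481, 614.992, 231.313] pointing down, gripper open.
Joint ranges: [-3.06, 3.06], [-0.37, 2.12], [-1.25, 1.32], [0.18, 2.47], [-1.1, 4.24], [0.23, 1.98], [-2.94, 2.94]. Speed limits (rad/s): [2.57, 2.57, 3.14, 3.14, 3.14, 3.14, 3.14].

### API

Orientations are given as [roll, pitch, yaw] about the fixed x, y, z axes, in that order (R = Rz(yaw) Ry(pitch) Rx(roll)).
In Python, from cell import ctrl, eyes gives the robot as it stands.
- The arm moves only by the tool move_arm, never from a script. Its argument "increments" is a list of rows, each a list of 6 numbers: the shift along the tool's x, y, z in cm, then the turn, a rotation vector about the tool's x, y, z in degrees. In form: [[x, y, z, wx, wy, wz], ...]. A call has 1 to 20 rows; each row is the pose to reach, as a shift and turn from the pose commanded when the call began, along the tool's axes at that moment; what a row does not reach only later rows make up. A row lasts 1/10 s, in which the tool goes at most 50 mm and 8.59 degrees, less where a joint would pass 70% of its speed; a pose out of reach is approached as far as the arm can. A call with a gripper value outside its range is refused whole. "grip" is the opening, from -1 (shut) to 1 (fully open), set as the call begins (left out, the last holds). The fingers move at their own pace and stop on an object; the grip force is fixed at half the most. Time passes only in rows, so rows that repeat a pose let the fingers close. It gives the time, the measured TCP pose, the force and the opening at its end, in the units of the state.
- ctrl.read_state(): the state, without advancing time (a new reading comes with each control period).
- eyes.get_image(name): name is "scene" or "top" or "wrist"; returns the picture (420x560x3 uint8, red, green, blue); there is no depth.
- eyes.calibration(name): a dict with "fx", "fy", "cx", "cy" (pixels), "pose" (4x4, takes a point from camera to world coordinates); the wrist camera has in their place "tool_from_camera" (4x4, takes a point from camera to tool coordinates, whose origin is the TCP and whose axes are the flange's). Camera axes: x right, y up, looking along -z (the intrinsics and any distortion apply to the point x, -y, -z); pixel columns grow to the right and rows downward; lengths in mm; the calibration is good to about 2 mm. The wrist camera is an equidistant fisheye: a pixel r from the principal point sees the ray r / f radians off the axis. A picture is of the moment at which its call begins: read the wrist's pose just before it. calibration takes no time and is no camera call.
- ctrl.finish_job(): hands the job in, once; it reports no verdict.
The state is a dict: "clock": time; "qpos": joint angles; "qd": joint speeds; "tau": joint torques, N m; "eef_pos": TCP position; "tool_rot": TCP orientation; "force": force on the tool from outside, world axes, zero at the start; "torque": the same for the moment, N m; "width": finger opening in mm.
Only numpy, scipy, OpenCV 4.12 (cv2) and the standard library are available. Lean on these libraries where they do the work, as an engineer would, in place of code of your own. Each camera call takes 0.05 s, during which the arm holds its last target. There are 200 camera calls.

### The job

Load both orange port plugs, one after the other, into the upright clear feed tube through the funnel at its top, so that they stand end to end at the bottom of the tube. Leave the green plug where it stands, and let go of everything at the end.

Things in the scene. Friction and masses are not known exactly. Their poses are not given: they have to be found in the camera images.
- plug_a: Orange solid port plug, a plain cylinder 32 mm in diameter and 50 mm long with slightly chamfered ends, about 60 g, standing upright on the bench at the start; origin at its centre (25 mm above the bench), z along its axis; both ends are alike. One of the two to load; either may go in first.
- plug_b: Orange solid port plug, a plain cylinder 32 mm in diameter and 50 mm long with slightly chamfered ends, about 60 g, standing upright on the bench at the start; origin at its centre (25 mm above the bench), z along its axis; both ends are alike. One of the two to load; either may go in first.
- plug_green: Green solid port plug, a plain cylinder 32 mm in diameter and 50 mm long with slightly chamfered ends, about 60 g, standing upright on the bench at the start; origin at its centre (25 mm above the bench), z along its axis; both ends are alike. It belongs to another job and must stay where it is.
- magazine: Fixed feed magazine: blue foot 130 x 110 mm (x, y), 20 mm high; on it a clear upright tube, 40 mm bore, 46 outside; on top a white funnel, mouth 80 mm inside, rim 157 mm above the bench, narrowing to the bore in 30 mm. Grey block (54 mm high) on its +x side. Origin: tube axis at bench level, z up. Plugs let go upright in the funnel slide down and rest with centres 45, then 95 mm above the bench.
Things that resemble listed ones, but are neither listed nor needed, are in the scene too. Leave any pink look-alike of the plug_b alone. Leave any grey or purple look-alike of the plug_a alone.

How it is judged:
By the outcome, as a careful person would: the job done as asked, in the order asked, and still so for the second after the job is handed in, with the robot touching nothing.
It also fails if it takes over 54 s, if anything falls off the work surface, if the arm or the gripper's body presses on something with over 40 N, if the wrist force passes 120 N, or if a joint passes its speed limit or range.

## Working session

There is one attempt and no reset: what is moved stays moved. The work goes in short steps, Python scripts to look and compute and a tool call to move; the robot and the scene stay as the last step left them, time stands still between calls to the robot, and variables do not carry over. Pictures are saved under pics/ and viewed, about 8 in all and at most 12, crops included, and the job is handed in when it is done.

Besides the shell and the picture viewer there is one more tool, called after "Request:" as name([rows], argument=value, ...), one row to a line, values as JSON. move_arm: Moves the arm, as the interface text tells. Its arguments: {"type":"object","properties":{"increments":{"type":"array","items":{"type":"array","items":{"type":"number"}}},"grip":{"type":"number"}},"required":["increments"]}

```bash
mkdir -p pics
python3 - <<'E'
from cell import ctrl, eyes
import cv2,json,numpy as np
np.set_printoptions(precision=4,suppress=True)
print(ctrl.read_state())
for n in("scene","top"):
    im=eyes.get_image(n); cv2.imwrite(f"pics/{n}0.png",cv2.cvtColor(im,cv2.COLOR_RGB2BGR))
for n in("scene","top","wrist"): print(n,eyes.calibration(n))
E
```

```text
{'clock': 0.0, 'qpos': array([-1.3068,  0.6293,  0.0385,  1.5184, -0.027 ,  0.9963, -0.02  ]), 'qd': array([-0.0001, -0.0012, -0.0012, -0.0001, -0.0007, -0.0025, -0.0005]), 'tau': array([  0.0005, -56.3415,   1.2262, -19.3444,   0.0109,   0.0106,
         0.    ]), 'eef_pos': array([210.2973, 614.3888, 230.4325]), 'tool_rot': array([-3.1398,  0.    ,  2.8118]), 'force': array([0.8013, 0.3384, 0.1532]), 'torque': array([-0.0079,  0.018 , -0.0096]), 'width': 85.76438615615727}
scene {'fx': 393.7427449441839, 'fy': 393.7427449441839, 'cx': 278.8000231491051, 'cy': 206.13249012583952, 'pose': array([[   0.9096,   -0.3397,    0.2393,  675.1596],
       [   0.4155,    0.7541,   -0.5087, -368.5874],
       [  -0.0076,    0.5621,    0.827 ,  578.1615],
       [   0.    ,    0.    ,    0.    ,    1.    ]])}
top {'fx': 497.90948641542707, 'fy': 497.90948641542707, 'cx': 284.8937672785111, 'cy': 215.6666223625596, 'pose': array([[  -0.0127,    0.9947,   -0.1016,  405.8898],
       [  -0.9996,   -0.0151,   -0.023 ,  -39.9009],
       [  -0.0244,    0.1012,    0.9946, 1077.5644],
       [   0.    ,    0.    ,    0.    ,    1.    ]])}
wrist {'fx': 325.19226210127806, 'fy': 325.19226210127806, 'cx': 276.41789664918423, 'cy': 205.32459504423042, 'tool_from_camera': array([[   0.0017,    0.9455,    0.3256,   84.2688],
       [   1.    ,   -0.0014,   -0.0011,    0.823 ],
       [  -0.0006,    0.3256,   -0.9455, -142.6853],
       [   0.    ,    0.    ,    0.    ,    1.    ]])}
```

View pics/scene0.png

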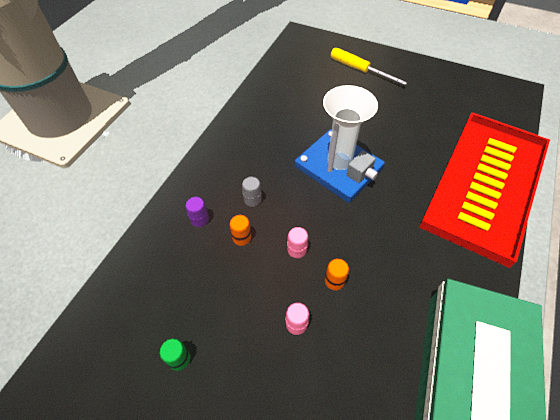

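View pics/top0.png

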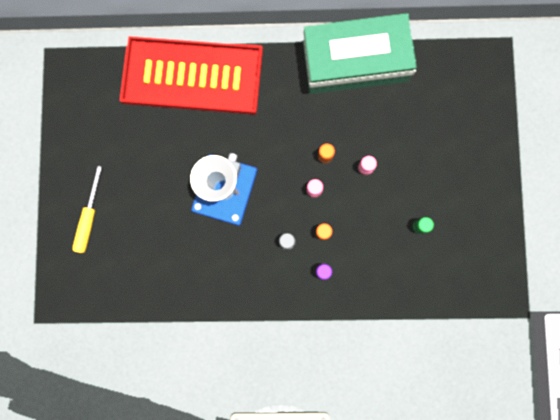

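The scene view shows orange plugs at about (240,230) and (337,274), with the funnel mouth at (350,105). In the top view the orange plugs are at (326,152) and (324,231), and the funnel is at (214,179). Next I'll enlarge and measure.

```bash
cat > h.py <<'E'
import cv2,numpy as np
from cell import ctrl,eyes
from scipy.spatial.transform import Rotation as R
np.set_printoptions(precision=1,suppress=True)
def ray(n,u,v,st=None):
    c=eyes.calibration(n)
    x,y=(u-c['cx'])/c['fx'],(v-c['cy'])/c['fy']
    if n=='wrist':
        r=np.hypot(x,y); s=np.sin(r)/r if r else 1
        d=np.array([x*s,-y*s,-np.cos(r)])
        T=np.eye(4);T[:3,:3]=R.from_euler('xyz',st['tool_rot']).as_matrix();T[:3,3]=st['eef_pos']
        P=T@c['tool_from_camera']
    else: d=np.array([x,-y,-1]);P=c['pose']
    return P[:3,3],P[:3,:3]@d
def at(n,u,v,z,st=None):
    o,d=ray(n,u,v,st); return o+d*(z-o[2])/d[2]
def orange(im):
    h=cv2.cvtColor(im,cv2.COLOR_RGB2HSV)
    return cv2.inRange(h,(8,200,120),(18,255,255))
def blobs(im,amin=60):
    n,l,s,c=cv2.connectedComponentsWithStats(orange(im))
    return [(c[i],s[i]) for i in range(1,n) if s[i][4]>amin]
E
python3 - <<'E'
from h import *
for n in('top','scene'):
    im=cv2.cvtColor(cv2.imread(f'pics/{n}0.png'),cv2.COLOR_BGR2RGB)
    for c,s in blobs(im): print(n,c,s,at(n,*c,28))
im=cv2.imread('pics/top0.png')
cv2.imwrite('pics/c1.png',cv2.resize(im[130:255,180:350],None,fx=4.6,fy=4.6,interpolation=cv2.INTER_CUBIC))
E
```

```text
scene [239.9 229.3] [230 215  20  23 203] [477.3 -97.5  28. ]
scene [241.5 241. ] [232 235  19  11  94] [ 489.7 -115.7   28. ]
scene [336.  274.4] [326 259  23  25 207] [ 646.5 -108.1   28. ]
scene [332.6 285.4] [325 278  19  12  84] [ 647.9 -126.8   28. ]
```

View pics/c1.png

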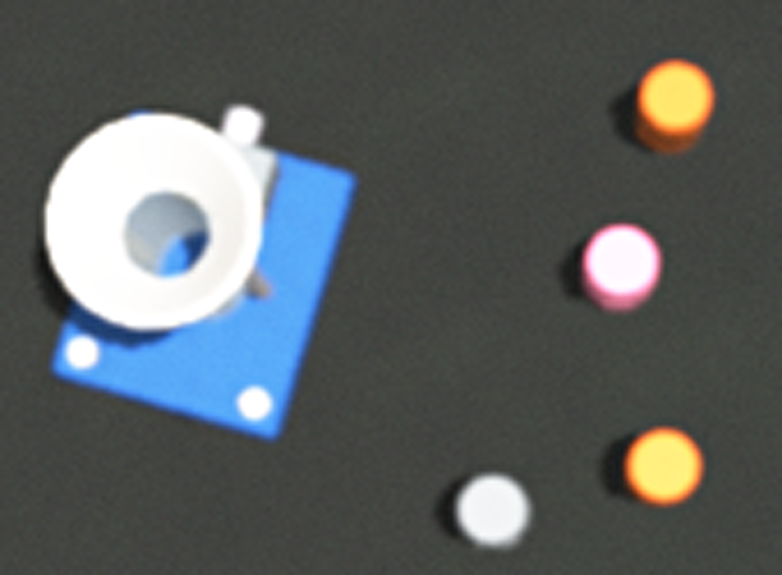

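The crop shows the top faces of the orange plugs at crop (676,99) and (664,466). The funnel rim is centred at (153,221) and its throat at (168,234).

Run:
```python
from h import *
f=lambda x,y,z:print(at('top',180+x/4.6-.4,130+y/4.6-.4,z))
f(676,99,50);f(664,466,50);f(153,221,157);f(168,234,127);f(493,511,50);f(622,260,50)
print('scene');
for u,v,z in((239.7,221.5,50),(337.5,266,50),(350,105,157)): print(at('scene',u,v,z))
st=ctrl.read_state()
```

```text
[ 645.6 -105.3   50. ]
[478.  -96.4  50. ]
[573.8 115.9 157. ]
[573.6 114.6 127. ]
[458.8 -19.4  50. ]
[571.8 -79.3  50. ]
scene
[478.2 -95.8  50. ]
[ 645.1 -105.    50. ]
[575.4 110.2 157. ]
```

```bash
cat >> h.py <<'E'
def go(*pts,ref=None):
    """tool-frame shifts in cm from the present pose to world points"""
    st=ctrl.read_state(); M=R.from_euler('xyz',st['tool_rot']).as_matrix()
    print('at',st['eef_pos'],st['tool_rot'],'t',round(st['clock'],2),'w',round(st['width'],1),'F',st['force'])
    for p in pts: print(p,np.round(M.T@(np.array(p)-(st['eef_pos'] if ref is None else ref))/10,2))
E
python3 -c "
from h import *
go((430,300,231),(478,-96,140),ref=np.array([210.5,615,231.3]))"
```

```text
at [210.3 614.4 230.5] [-3.1  0.   2.8] t 0.1 w 85.2 F [-0.1  0.1  0.6]
(430, 300, 231) [-31.  -22.7   0.1]
(478, -96, 140) [-48.3 -58.6   9.2]
```

Request:
move_arm([
  [-31,-22.7,0,0,0,0],
  [-31,-22.7,0,0,0,0],
  [-31,-22.7,0,0,0,0],
  [-31,-22.7,0,0,0,0],
  [-31,-22.7,0,0,0,0],
  [-31,-22.7,0,0,0,0],
  [-31,-22.7,0,0,0,0],
  [-31,-22.7,0,0,0,0],
  [-48.3,-58.6,5,0,0,0],
  [-48.3,-58.6,5,0,0,0],
  [-48.3,-58.6,5,0,0,0],
  [-48.3,-58.6,5,0,0,0],
  [-48.3,-58.6,5,0,0,0],
  [-48.3,-58.6,5,0,0,0],
  [-48.3,-58.6,9.2,0,0,0],
  [-48.3,-58.6,9.2,0,0,0],
  [-48.3,-58.6,9.2,0,0,0],
  [-48.3,-58.6,9.2,0,0,0],
  [-48.3,-58.6,9.2,0,0,0],
  [-48.3,-58.6,9.2,0,0,0],
])

```text
clock: 2.1
eef_pos: [478.1, -93.7, 139.9]
tool_rot: [3.14, 0.001, 2.815]
force: [-0.4, -0.1, 0.3]
width: 85.5
```

Run:
```python
from h import *
st=ctrl.read_state(); im=eyes.get_image('wrist')
cv2.imwrite('pics/w1.png',cv2.cvtColor(im,cv2.COLOR_RGB2BGR))
for c,s in blobs(im): print(c,s,at('wrist',*c,50,st))
go((478,-96.2,15))
```

```text
at [478.2 -93.7 140. ] [3.1 0.  2.8] t 2.15 w 85.3 F [ 0.3 -1.   0. ]
(478, -96.2, 15) [-0.1 -0.3 12.5]
```

View pics/w1.png

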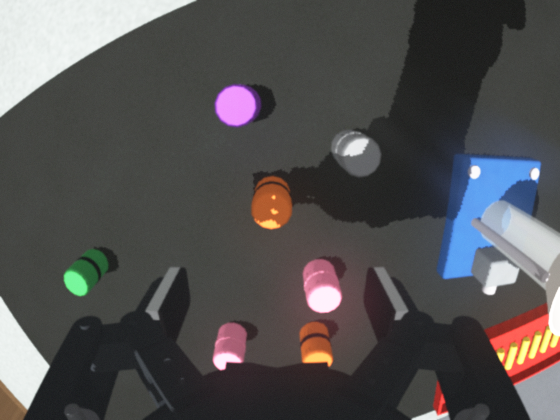

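Run:
```python
from h import *
st=ctrl.read_state()
cv2.imwrite('pics/w1c.png',cv2.resize(cv2.imread('pics/w1.png')[160:380,200:380],None,fx=3.3,fy=2.7,interpolation=cv2.INTER_CUBIC))
print(at('wrist',272,208,50,st),at('wrist',317,350,50,st),at('wrist',356,153,50,st))
```

```text
[475.7 -95.1  50. ] [ 629.2 -101.4   50. ] [454.8 -22.6  50. ]
```

View pics/w1c.png

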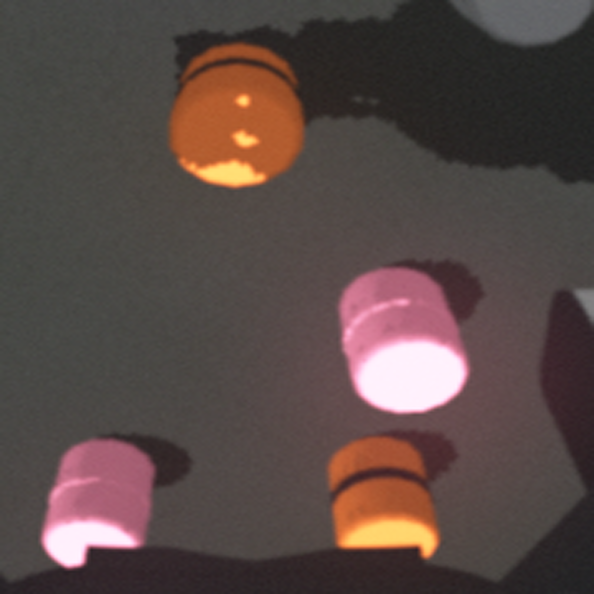

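The wrist view puts the plug's top face at about (272,210), which agrees with the top and scene estimates. I'll descend and grip.

Request:
move_arm([
  [0,-0.2,4,0,0,0],
  [0,-0.2,7,0,0,0],
  [0,-0.2,10,0,0,0],
  [0,-0.2,12.5,0,0,0],
  [0,-0.2,12.5,0,0,0],
  [0,-0.2,12.5,0,0,0],
  [0,-0.2,12.5,0,0,0],
])

```text
clock: 2.85
eef_pos: [478.2, -97.3, 15.8]
tool_rot: [3.141, 0.002, 2.813]
force: [0.7, -0.3, 0.2]
width: 85.3
```

Request:
move_arm([
  [0,0,0,0,0,0],
  [0,0,0,0,0,0],
  [0,0,0,0,0,0],
  [0,0,0,0,0,0],
  [0,0,0,0,0,0],
  [0,0,0,0,0,0],
  [0,0,0,0,0,0],
  [0,0,0,0,0,0],
  [0,0,0,0,0,0],
  [0,0,0,0,0,0],
  [0,0,0,0,0,0],
  [0,0,0,0,0,0],
], grip=-1)

```text
clock: 4.05
eef_pos: [477.2, -97.8, 14.9]
tool_rot: [3.141, 0.001, 2.812]
force: [-0.5, -0.6, 6.7]
width: 30.9
```

```bash
python3 -c "
from h import *
go((477,-97,220),(574,115,220))"
```

```text
at [477.2 -97.8  14.9] [3.1 0.  2.8] t 4.05 w 30.9 F [-0.5 -0.6  6.7]
(477, -97, 220) [  0.    0.1 -20.5]
(574, 115, 220) [ -2.3  23.3 -20.5]
```

Request:
move_arm([
  [0,0,-2,0,0,0],
  [0,0,-5,0,0,0],
  [0,0,-9,0,0,0],
  [0,0,-13,0,0,0],
  [0,0,-17,0,0,0],
  [0,0,-20.5,0,0,0],
  [-0.5,4,-20.5,0,0,0],
  [-1,8,-20.5,0,0,0],
  [-1.4,12,-20.5,0,0,0],
  [-1.8,16,-20.5,0,0,0],
  [-2.1,20,-20.5,0,0,0],
  [-2.3,22.5,-20.5,0,0,0],
  [-2.3,23.3,-20.5,0,0,0],
  [-2.3,23.3,-20.5,0,0,0],
  [-2.3,23.3,-20.5,0,0,0],
  [-2.3,23.3,-20.5,0,0,0],
  [-2.3,23.3,-20.5,0,0,0],
])

```text
clock: 5.75
eef_pos: [574.0, 113.5, 219.5]
tool_rot: [-3.141, 0.0, 2.809]
force: [0.4, 0.7, -0.6]
width: 30.8
```

Run:
```python
from h import *
st=ctrl.read_state()
a=[cv2.cvtColor(eyes.get_image(n),cv2.COLOR_RGB2BGR) for n in('scene','wrist')]
b=cv2.resize(a[0][20:220,240:460],(440,400)); cv2.imwrite('pics/f1.png',np.hstack([b,cv2.resize(a[1][130:400,130:420],(350,326))[0:326].copy()][:1]+[cv2.copyMakeBorder(cv2.resize(a[1][130:400,130:420],(350,326)),0,74,0,0,0)]))
go((574,115,150))
```

```text
at [574.1 114.2 219.5] [-3.1  0.   2.8] t 5.85 w 30.7 F [ 0.8 -0.3 -1.3]
(574, 115, 150) [0.  0.1 7. ]
```

View pics/f1.png

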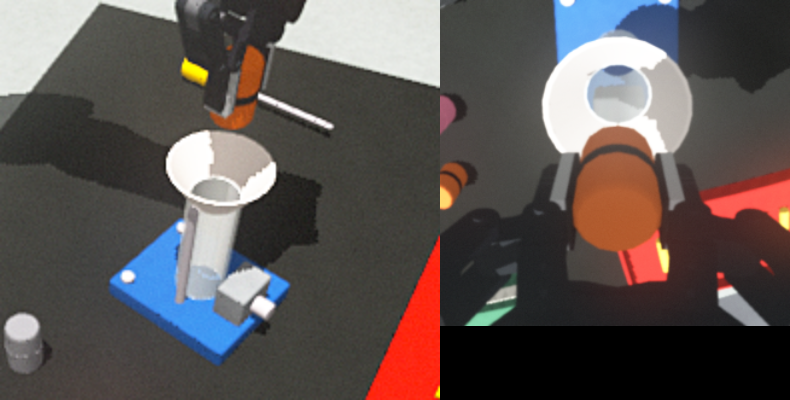

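The plug hangs upright in the jaws. In the wrist view the funnel throat is at about px (277.5,208).

Run:
```python
from h import *
st=ctrl.read_state()
print(at('wrist',277.5,207.9,127,st), at('wrist',277.5,219,157,st), at('wrist',130+178*.829,130+190*.828,194.5+5,st))
```

```text
[573.6 116.4 127. ] [571.1 117.2 157. ] [596.6 108.4 199.5]
```

Request:
move_arm([
  [0,0.1,2,0,0,0],
  [0,0.1,4,0,0,0],
  [0,0.1,5.5,0,0,0],
  [0,0.1,6.5,0,0,0],
  [0,0.1,7,0,0,0],
  [0,0.1,7,0,0,0],
  [0,0.1,7,0,0,0],
  [0,0.1,7,0,0,0],
])

```text
clock: 6.65
eef_pos: [575.1, 116.3, 150.1]
tool_rot: [3.141, 0.001, 2.812]
force: [-0.4, -1.1, 0.2]
width: 30.7
```

Request:
move_arm([
  [0,0,0,0,0,0],
  [0,0,0,0,0,0],
  [0,0,0,0,0,0],
  [0,0,0,0,0,0],
  [0,0,0,0,0,0],
  [0,0,-1,0,0,0],
  [0,0,-3,0,0,0],
  [0,0,-6,0,0,0],
  [0,0,-8,0,0,0],
  [0,0,-8,0,0,0],
  [0,0,-8,0,0,0],
], grip=0)

```text
clock: 7.75
eef_pos: [574.6, 116.2, 229.8]
tool_rot: [3.141, 0.001, 2.812]
force: [-0.4, 0.4, 0.4]
width: 42.2
```

Run:
```python
from h import *
a=[cv2.cvtColor(eyes.get_image(n),cv2.COLOR_RGB2BGR) for n in('scene','wrist')]
cv2.imwrite('pics/f2.png',np.hstack([cv2.resize(a[0][20:220,240:460],(440,400)),cv2.resize(a[1][130:400,130:420],(350,400))]))
go((645.4,-105.2,220),(645.4,-105.2,15))
```

```text
at [573.8 116.1 228.5] [-3.1 -0.   2.8] t 7.85 w 43.0 F [ 0.3 -0.  -0.2]
(645.4, -105.2, 220) [-13.9 -18.6   0.8]
(645.4, -105.2, 15) [-14.  -18.6  21.3]
```

View pics/f2.png

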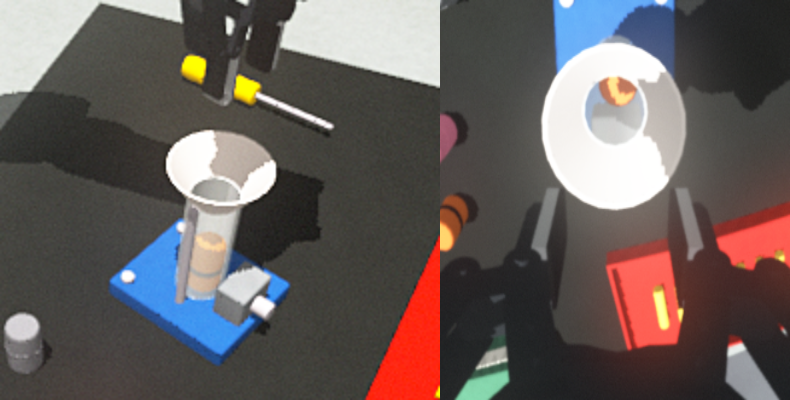

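The first plug stands at the bottom of the tube. Now the second one.

Request:
move_arm([
  [-3,-4,0.8,0,0,0],
  [-6,-8,0.8,0,0,0],
  [-9,-12,0.8,0,0,0],
  [-12,-16,0.8,0,0,0],
  [-13.9,-18.6,2,0,0,0],
  [-13.9,-18.6,6,0,0,0],
  [-13.9,-18.6,9,0,0,0],
  [-13.9,-18.6,12,0,0,0],
  [-13.9,-18.6,13,0,0,0],
  [-13.9,-18.6,13,0,0,0],
  [-13.9,-18.6,13,0,0,0],
  [-13.9,-18.6,13,0,0,0],
], grip=0.7)

```text
clock: 9.05
eef_pos: [647.1, -105.0, 101.0]
tool_rot: [3.141, 0.003, 2.812]
force: [0.5, 1.3, 0.4]
width: 72.9
```

Run:
```python
from h import *
a=cv2.cvtColor(eyes.get_image('wrist'),cv2.COLOR_RGB2BGR)
cv2.imwrite('pics/w2.png',a)
go((645.4,-105.2,15))
```

```text
at [ 647.  -104.9  101. ] [3.1 0.  2.8] t 9.1 w 72.8 F [-0.5  0.3  0. ]
(645.4, -105.2, 15) [ 0.2 -0.1  8.6]
```

View pics/w2.png

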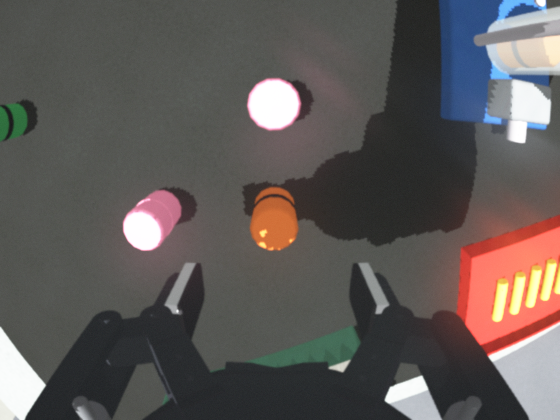

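The plug at (275,220) lies midway between the jaws, and the pink neighbour on the left stays clear.

Request:
move_arm([
  [0.1,-0.1,3,0,0,0],
  [0.1,-0.1,5,0,0,0],
  [0.1,-0.1,7,0,0,0],
  [0.1,-0.1,8.6,0,0,0],
  [0.1,-0.1,8.6,0,0,0],
  [0.1,-0.1,8.6,0,0,0],
])

```text
clock: 9.7
eef_pos: [645.1, -105.5, 13.9]
tool_rot: [3.141, 0.001, 2.812]
force: [-0.0, 0.0, 0.1]
width: 72.8
```

Request:
move_arm([
  [0,0,0,0,0,0],
  [0,0,0,0,0,0],
  [0,0,0,0,0,0],
  [0,0,0,0,0,0],
  [0,0,0,0,0,0],
  [0,0,0,0,0,0],
  [0,0,0,0,0,0],
  [0,0,0,0,0,0],
  [0,0,0,0,0,0],
  [0,0,0,0,0,0],
], grip=-1)

```text
clock: 10.7
eef_pos: [645.4, -105.6, 14.4]
tool_rot: [3.141, 0.002, 2.812]
force: [-0.2, -0.3, 5.6]
width: 30.9
```

```bash
python3 -c "
from h import *
go((574.3,116,220))"
```

```text
at [ 645.4 -105.6   14.4] [3.1 0.  2.8] t 10.7 w 30.9 F [-0.2 -0.3  5.6]
(574.3, 116, 220) [ 13.9  18.7 -20.6]
```

Request:
move_arm([
  [0,0,-2,0,0,0],
  [0,0,-5,0,0,0],
  [0,0,-9,0,0,0],
  [0,0,-13,0,0,0],
  [0,0,-17,0,0,0],
  [0,0,-20.6,0,0,0],
  [2.4,3.2,-20.6,0,0,0],
  [4.8,6.4,-20.6,0,0,0],
  [7.2,9.7,-20.6,0,0,0],
  [9.6,13,-20.6,0,0,0],
  [12,16.2,-20.6,0,0,0],
  [13.5,18,-20.6,0,0,0],
  [13.9,18.7,-20.6,0,0,0],
  [13.9,18.7,-20.6,0,0,0],
  [13.9,18.7,-20.6,0,0,0],
  [13.9,18.7,-20.6,0,0,0],
])

```text
clock: 12.3
eef_pos: [574.3, 114.1, 219.3]
tool_rot: [-3.141, 0.001, 2.809]
force: [-0.3, -0.1, -0.6]
width: 30.6
```

```bash
python3 -c "
from h import *
go((574.3,116,150))"
```

```text
at [574.3 114.1 219.3] [-3.1  0.   2.8] t 12.3 w 30.6 F [-0.3 -0.1 -0.6]
(574.3, 116, 150) [0.1 0.2 6.9]
```

Request:
move_arm([
  [0,0.1,2,0,0,0],
  [0,0.1,4,0,0,0],
  [0,0.1,5.5,0,0,0],
  [0,0.1,6.5,0,0,0],
  [0,0.1,6.9,0,0,0],
  [0,0.1,6.9,0,0,0],
  [0,0.1,6.9,0,0,0],
  [0,0.1,6.9,0,0,0],
])

```text
clock: 13.1
eef_pos: [574.5, 117.5, 151.1]
tool_rot: [3.141, 0.001, 2.812]
force: [-0.2, -0.1, -0.3]
width: 30.7
```

Request:
move_arm([
  [0,-0.1,0,0,0,0],
  [0,-0.1,0,0,0,0],
  [0,-0.1,0,0,0,0],
])

```text
clock: 13.4
eef_pos: [573.7, 116.5, 150.5]
tool_rot: [3.141, 0.0, 2.812]
force: [0.3, 0.3, 0.6]
width: 31.0
```

Request:
move_arm([
  [0,0,0,0,0,0],
  [0,0,0,0,0,0],
  [0,0,0,0,0,0],
  [0,0,0,0,0,0],
  [0,0,0,0,0,0],
  [0,0,-1,0,0,0],
  [0,0,-3,0,0,0],
  [0,0,-6,0,0,0],
  [0,0,-9,0,0,0],
  [0,0,-10,0,0,0],
  [0,0,-10,0,0,0],
  [0,0,-10,0,0,0],
], grip=0)

```text
clock: 14.6
eef_pos: [572.9, 116.4, 249.6]
tool_rot: [-3.141, -0.001, 2.812]
force: [1.2, 0.1, 0.6]
width: 42.7
```

Run:
```python
from h import *
a=[cv2.cvtColor(eyes.get_image(n),cv2.COLOR_RGB2BGR) for n in('scene','wrist')]
cv2.imwrite('pics/f3.png',np.hstack([cv2.resize(a[0][20:370,150:460],(440,500)),cv2.resize(a[1][130:400,130:420],(350,500))]))
go((574,115,250))
```

```text
at [572.6 116.3 248.8] [-3.1 -0.   2.8] t 14.7 w 42.9 F [-0.1  0.2  0. ]
(574, 115, 250) [-0.2 -0.1 -0.1]
```

View pics/f3.png

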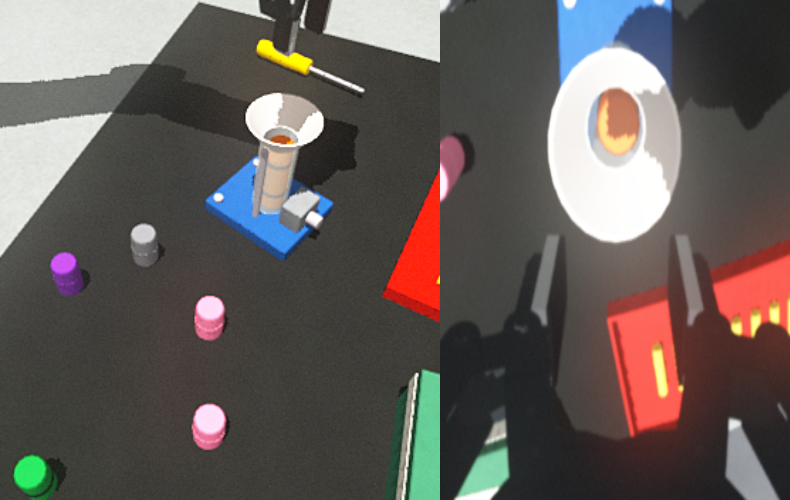

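Both plugs are stacked in the tube, the other plugs are still standing in place, and the gripper is empty and clear.

```bash
python3 -c "
from cell import ctrl
print(ctrl.finish_job())"
```

```text
the job is handed in; nothing more can be done
None
```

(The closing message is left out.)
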